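# Hold the stall radio's worn selector on its third click

### The arm

A 7-joint arm with a two-finger parallel gripper is mounted at the origin on the work surface. World frame = base frame: x ahead of the robot, y to its left, z up, the work surface at z = 0. Lengths are in m, angles in rad, forces in N, time in s.
With the tool pointing down it reaches from about 0.4 to 0.75 m from the base axis. Payload 19.5 kg.
Tool frame: the origin (TCP) lies at the very end of the fingers, on their centre line; the grasp point (between the pads) lies 19 mm behind it (ctrl.hold_point_z is the distance from the TCP to the grasp point, in m); x points along the fingers, z is the direction in which the jaws open and shut, and the axes are right-handed (so a half turn about x gives the same grasp; the last joint's range is limited). The gripper opens to 85 mm and grips with 20 to 120 N. Pads are 22 mm wide; open, the fingers measure 114 mm over their backs; the gripper's body (76 mm by 85 mm) begins 54 mm behind the grasp point. The pads swing forward as they close: fully open they stand 13 mm farther back than shut.
Start: joints at [1.266, 0.707, -0.028, 1.485, 0.022, 0.951, -0.075], TCP at [0.149, -0.555, 0.202] pointing down, gripper open.
Joint ranges: [-2.71, 2.71], [-0.32, 2.16], [-1.57, 1.52], [0, 2.45], [-1.46, 4.6], [0, 2.02], [-2.83, 2.83]. Speed limits (rad/s): [1.89, 1.89, 2.57, 2.57, 3.01, 3.01, 3.01].

### API

Orientations are given as a rotation vector (axis times angle).
In Python, from rig import status, imaging, job, ctrl gives the robot as it stands.
- The arm moves only by the tool drive_tool, never from a script. Its arguments are lists of equal length, an entry for each row: "fingers": the closure, from -1 (fully open) to 1 (shut); "xyz": the shift along the tool's x, y, z in m, a list of three; "turn": the turn about the tool's x in degrees. In form: {"fingers": [fingers, ...], "xyz": [[x, y, z], ...], "turn": [turn, ...]}. A call has exactly 5 rows; each row shifts and turns the commanded pose from where the row before left it, along the tool's axes as they then stand; what a row does not reach is not made up. A row lasts 1/12 s, in which the tool goes at most 41.7 mm and 7.16 degrees, less where a joint would pass 70% of its speed; a pose out of reach is approached as far as the arm can. A call is refused whole if a number of a shift passes 0.0417 or a number of a turn 7.16, either way. A call with a gripper value outside its range is refused whole. The fingers move at their own pace and stop on an object; the grip force is fixed at half the most. Time passes only in rows, so rows that do not move let the fingers close, or fill a call up. It gives the time, the measured TCP pose, the force and the opening at its end, in the units of the state.
- status.read_state(): the state, without advancing time (a new reading comes with each control period).
- imaging.grab_frame(name): name is "side" or "top" or "wrist"; returns a dict with "image" (384x512x3 uint8, red, green, blue), "range_z" (384x512 float32, m along the optical axis (not along the pixel's ray), 0 where there is no reading), "camera_matrix" (3x3 intrinsics, pixels), "extrinsics" (4x4, takes a point from world to camera coordinates); the wrist camera has in their place "hand_eye" (4x4, takes a point from camera to tool coordinates, whose origin is the TCP and whose axes are the tool frame's). Camera axes: x right, y down, z forward; pixel columns grow to the right and rows downward; lengths in m; the calibration is good to about 2 mm. A picture is of the moment at which its call begins: read the wrist's pose just before it.
- job.sign_off(): hands the job in, once; it reports no verdict.
The state is a dict: "clock": time; "joint_positions": joint angles; "qd": joint speeds; "effort": joint torques, N m; "eef_pos": TCP position; "tool_rot": TCP orientation; "wrist_force": force on the tool from outside, world axes, zero at the start; "ft_torque": the same for the moment, N m; "finger_gap": finger opening in m.
Only numpy, scipy, OpenCV 4.12 (cv2) and the standard library are available. Lean on these libraries where they do the work, as an engineer would, in place of code of your own. Each camera call takes 0.05 s, during which the arm holds its last target.

### The job

Turn the old radio's black knob clockwise from off to its third click, one click at a time with a short pause on each, without going past the third. The worn switch springs back to off if let go, so finish with the fingers still on the knob, holding it steady on the third click. Leave the other things on the table where they lie.

Things in the scene. Friction and masses are not known exactly. Their poses are not given: they have to be found in the camera images.
- radio: Old cream plastic radio, fixed to the table, flat on its back, face up: 140 mm (own x) by 240 mm (own y), face 70 mm above the table. Origin at the centre of its underside; z up. A 100 mm round grille lies in the +y half, the knob in the -y half, its vertical axis at x = -12, y = -62 mm. A low folded handle reaches x = 98 mm. Five white pips mark off and the four clicks. Place and yaw vary.
- knob_grip (a point): On the black knob's turning axis, 29 mm above the radio's face. A 54 mm round skirt (top 7 mm above the face) carries an upright grip bar 50 mm long, 18 mm thick, 7 to 37 mm above the face, centred on the axis. Turns with the knob: x along the bar to the end with the white line, y across its thickness, z up. At off the white line points to the radio's +x.
- knob (a joint): Turn of the knob, rad: 0 = off (end stop), growing clockwise seen from above. Clicks at 0.419, 0.838, 1.257 (third) and 1.676, 24 degrees apart; end stop at 1.78. A spring drives it back to off from anywhere when let go: 0.08 to 0.10 N m, with a ripple of about 0.06 N m either way from the clicks (stiffer leaving a click, easier entering the next).
- tyre_lever: Bystander: flat steel tyre lever about 210 mm long (own x), 17 mm wide, 6 mm thick with one end turned up to 15 mm. Origin under the middle of its shank.
- freewheel: Bystander: rusted iron toothed ring, 78 mm across, 21 mm high. Origin at the centre of its underside.
- stem: Bystander: chrome handlebar stem lying on its side, 28 mm high: a 170 mm tube along own x with an arm to +y at x = 70 mm ending in a clamp eye at y = 75 mm. Origin on the table under the tube.
- pump_nozzle: Bystander: blue plastic pump nozzle, about 100 mm long (own x), 24 mm wide, 34 mm high. Origin under the centre of its block.

How it is judged:
On the way, in this order (a step that is already met when the one before it is completed fails the run):
1. the knob rests on the first click (value of joint knob between 0.279 and 0.559 rad), for 0.3 s.
2. the knob rests on the second click (value of joint knob between 0.698 and 0.978 rad), for 0.3 s.
3. the knob rests on the third click (value of joint knob between 1.117 and 1.397 rad), for 0.3 s.
At the end, for the whole second after the job is handed in: The fingers hold the knob still (over 1 N, grasp point within 40 mm of the grip point) at the third click, 1.257 rad within 0.14 rad, through the last second; the four bystanders are within 30 mm of where they began (all of step 3 and velocity of joint knob between -0.1 and 0.1 rad/s and contact force between the fingers and radio above 1 N and distance between the grasp point and knob_grip below 0.04 m and distance of each of tyre_lever, freewheel, stem, pump_nozzle from where it was at the start of the episode below 0.03 m); the arm keeps its last pose, push and grip.
It fails at once if the knob is turned past the third click, half-way to the fourth (value of joint knob above 1.467 rad).
It fails at once if a bystander is shifted by more than 30 mm (distance of any of tyre_lever, freewheel, stem, pump_nozzle from where it was at the start of the episode above 0.03 m).
It also fails if it takes over 45 s, if anything falls off the work surface, if the arm or the gripper's body presses on something with over 40 N, if the wrist force passes 120 N, or if a joint passes its speed limit or range.

## Working session

There is one attempt and no reset: what is moved stays moved. The work goes in short steps, Python scripts to look and compute and a tool call to move; the robot and the scene stay as the last step left them, time stands still between calls to the robot, and variables do not carry over. Pictures are saved under pics/ and viewed, and the job is handed in when it is done.

Besides the shell and the picture viewer there is one more tool, called after "Request:" as name([rows], argument=value, ...), one row to a line, values as JSON. drive_tool: Moves the arm, as the interface text tells. Its arguments: {"type":"object","properties":{"fingers":{"type":"array"},"xyz":{"type":"array"},"turn":{"type":"array"}},"required":["fingers","xyz","turn"]}

```bash
mkdir -p pics; ls; python3 - <<'E'
from rig import status, imaging, ctrl
import cv2,numpy as np
s=status.read_state(); print(s)
for n in ("top","side"):
    f=imaging.grab_frame(n); cv2.imwrite(f"pics/{n}0.png",f["image"][:,:,::-1]); np.savez(f"{n}0.npz",**f)
    print(n,f["camera_matrix"],f["extrinsics"])
E
```

```text
pics
{'clock': 0.0, 'joint_positions': array([ 1.26631721,  0.70711816, -0.02763898,  1.48501606,  0.02200727,
        0.95086885, -0.0755189 ]), 'qd': array([ 0.00093241,  0.00247239, -0.00032358,  0.00341978, -0.0007797 ,
       -0.00037858,  0.00012695]), 'effort': array([-7.37206501e-04, -8.83204579e+01,  1.23547778e+00, -2.36168075e+01,
        1.72273343e-02,  6.58851859e-03, -7.58375847e-06]), 'eef_pos': array([ 0.14929461, -0.55497175,  0.20191455]), 'tool_rot': array([ 1.01414477,  1.32304085, -1.01305779]), 'wrist_force': array([-0.38190732,  0.66222761, -0.17036406]), 'ft_torque': array([-0.00713856, -0.063704  ,  0.04670587]), 'finger_gap': 0.08544417525963334}
top [[348.84181083   0.         256.63193561]
 [  0.         348.84181083 193.74700011]
 [  0.           0.           1.        ]] [[-0.02386915 -0.9996326  -0.01284224  0.00548314]
 [-0.99821005  0.02453587 -0.05454075  0.52148544]
 [ 0.05483581  0.01151741 -0.99842896  0.97945015]
 [ 0.          0.          0.          1.        ]]
side [[423.53380375   0.         253.10209136]
 [  0.         423.53380375 192.95729595]
 [  0.           0.           1.        ]] [[-0.94356374 -0.33088917  0.01413616  0.49753729]
 [-0.26256769  0.72135961 -0.64085764  0.20005923]
 [ 0.2018556  -0.60840173 -0.76752958  1.22084704]
 [ 0.          0.          0.          1.        ]]
```

View pics/top0.png

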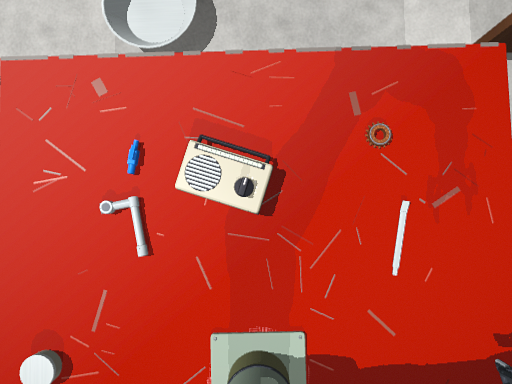

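View pics/side0.png

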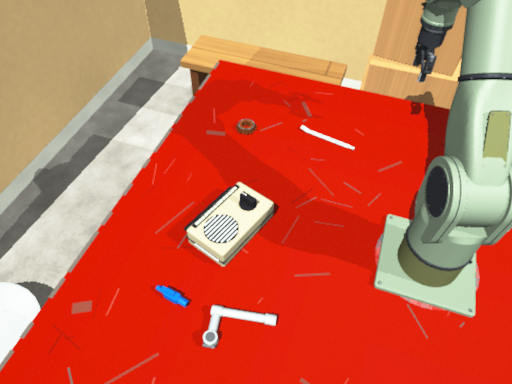

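The top view shows the radio with its grille near (204,172) and its knob near (244,187). The bystanders are all well clear of it. Next I measure the radio's pose.

```bash
cat > h.py <<'E'
import numpy as np,cv2
def ray(K,E,uv,z):
    uv=np.atleast_2d(uv).astype(float)
    d=np.c_[(uv-[K[0,2],K[1,2]])/[K[0,0],K[1,1]],np.ones(len(uv))]@E[:3,:3]
    c=-E[:3,:3].T@E[:3,3]
    t=(z-c[2])/d[:,2]
    return c+d*t[:,None]
def proj(K,E,p):
    q=np.atleast_2d(p)@E[:3,:3].T+E[:3,3]; q=q@K.T; return q[:,:2]/q[:,2:]
E
python3 - <<'E'
from h import *
for n in ("top","side"):
    f=np.load(n+"0.npz"); im=f["image"]; K=f["camera_matrix"];E=f["extrinsics"]; rz=f["range_z"]
    v,u=np.mgrid[0:384,0:512]
    d=np.stack([(u-K[0,2])/K[0,0],(v-K[1,2])/K[1,1],np.ones(u.shape)],-1)*rz[...,None]
    P=(d-E[:3,3])@E[:3,:3]
    roi=(P[...,0]>.3)&(P[...,0]<.75)&(abs(P[...,1])<.25)&(rz>0)
    m=roi&(P[...,2]>.055)&(P[...,2]<.078)
    m2=roi&(P[...,2]>.095)&(P[...,2]<.125)
    for nm,mm in (("face",m),("bar",m2)):
        c=max(cv2.findContours(mm.astype(np.uint8),0,1)[0],key=cv2.contourArea)
        pts=P[mm]; 
        r=cv2.minAreaRect(pts[:,:2].astype(np.float32)); print(n,nm,mm.sum(),r,cv2.boxPoints(r).round(3).tolist(),np.median(pts[:,2]), pts[:,:2].mean(0))
    g=cv2.cvtColor(im,cv2.COLOR_RGB2GRAY)
    if n=="top":
        x0,y0,x1,y1=165,125,290,225
    else: x0,y0,x1,y1=180,170,285,270
    cv2.imwrite(f"pics/{n}_z.png",cv2.resize(im[y0:y1,x0:x1,::-1],None,fx=6,fy=6,interpolation=cv2.INTER_CUBIC)[:600,:800])
    # white line on top of knob etc
E
```

```text
top face 4298 ((0.5699713230133057, 0.08208859711885452), (0.23993952572345734, 0.14054115116596222), 71.33651733398438) [[0.4650000035762787, -0.008999999612569809], [0.5979999899864197, -0.05400000140070915], [0.675000011920929, 0.17299999296665192], [0.5419999957084656, 0.21799999475479126]] 0.07062373942903202 [0.569839   0.08338565]
top bar 138 ((0.5383771061897278, 0.02743464708328247), (0.018046505749225616, 0.050151608884334564), 71.60169982910156) [[0.5120000243186951, 0.027000000700354576], [0.5590000152587891, 0.010999999940395355], [0.5649999976158142, 0.02800000086426735], [0.5170000195503235, 0.04399999976158142]] 0.10684781911562378 [0.53795475 0.02704536]
side face 3089 ((0.5668533444404602, 0.08130931854248047), (0.24114428460597992, 0.14047574996948242), 70.8309326171875) [[0.460999995470047, -0.009999999776482582], [0.593999981880188, -0.0560000017285347], [0.6729999780654907, 0.1720000058412552], [0.5400000214576721, 0.21799999475479126]] 0.07209712250990227 [0.56662308 0.09757586]
side bar 123 ((0.5358119606971741, 0.02649962715804577), (0.02150825969874859, 0.05164127051830292), 69.52989196777344) [[0.5080000162124634, 0.02500000037252903], [0.5559999942779541, 0.007000000216066837], [0.5640000104904175, 0.02800000086426735], [0.5149999856948853, 0.04600000008940697]] 0.10739771621893697 [0.53537074 0.02807926]
```

```bash
ls pics
```

```text
side0.png
side_z.png
top0.png
top_z.png
```

View pics/top_z.png

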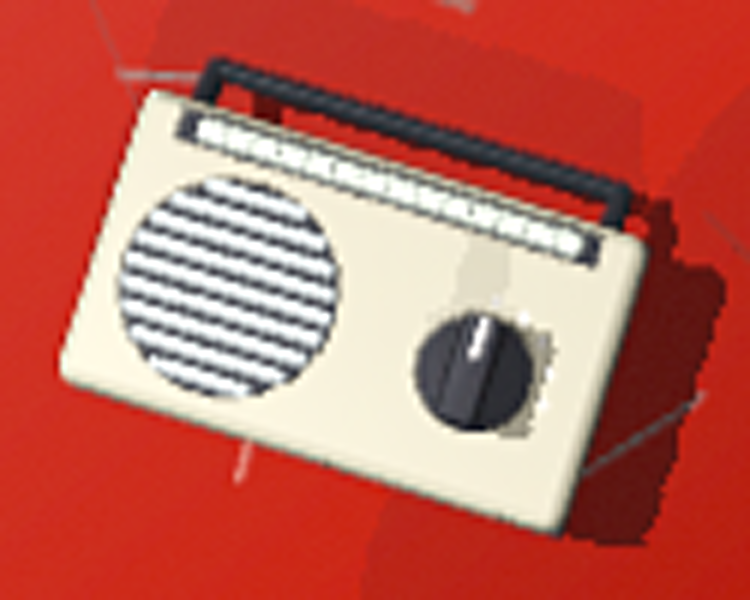

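```bash
cat >> h.py <<'E'
from scipy.spatial.transform import Rotation as Ro
def go(target,yaws=None):
    from rig import status
    s=status.read_state(); R=Ro.from_rotvec(s["tool_rot"]).as_matrix(); p=s["eef_pos"]
    print("t",round(s["clock"],2),"p",p.round(4),"F",s["wrist_force"].round(1),"M",s["ft_torque"].round(2),"gap",round(s["finger_gap"],4),"q",s["joint_positions"].round(2))
    print("xaxis",R[:,0].round(4),"zaxis yaw",np.degrees(np.arctan2(R[1,2],R[0,2])).round(2))
    d=R.T@(np.array(target)-p); print("tool shift mm",(d*1e3).round(1))
E
python3 -c "
from h import *
go([.537,.027,.2])"
```

```text
t 0.1 p [ 0.1493 -0.555   0.202 ] F [-0.2  0.5 -0.6] M [ 0.01 -0.   -0.03] gap 0.0854 q [ 1.27  0.71 -0.03  1.48  0.02  0.95 -0.08]
xaxis [-3.e-04  9.e-04 -1.e+00] zaxis yaw -74.95
tool shift mm [   2.4  525.6 -461.3]
```

Request:
drive_tool([
  [0,0.026,-0.023],
  [0,0.026,-0.023],
  [0,0.026,-0.023],
  [0,0.026,-0.023],
  [0,0.026,-0.023],
], fingers=[-1,-1,-1,-1,-1], turn=[0,0,0,0,0])

```text
clock: 0.52
eef_pos: [0.2455, -0.4088, 0.2023]
tool_rot: [1.014, 1.322, -1.013]
wrist_force: [0.8, 0.6, 0.3]
finger_gap: 0.0854
```

Request:
drive_tool([
  [0,0.026,-0.023],
  [0,0.026,-0.023],
  [0,0.026,-0.023],
  [0,0.026,-0.023],
  [0,0.026,-0.023],
], fingers=[-1,-1,-1,-1,-1], turn=[0,0,0,0,0])

```text
clock: 0.93
eef_pos: [0.3412, -0.264, 0.2024]
tool_rot: [1.014, 1.322, -1.014]
wrist_force: [0.6, -0.5, -0.2]
finger_gap: 0.0853
```

Request:
drive_tool([
  [0,0.026,-0.023],
  [0,0.026,-0.023],
  [0,0.026,-0.023],
  [0,0.026,-0.023],
  [0,0.026,-0.023],
], fingers=[-1,-1,-1,-1,-1], turn=[0,0,0,0,0])

```text
clock: 1.35
eef_pos: [0.4369, -0.1191, 0.2024]
tool_rot: [1.013, 1.322, -1.014]
wrist_force: [-0.4, -1.8, 1.0]
finger_gap: 0.0854
```

Request:
drive_tool([
  [0,0.026,-0.023],
  [0,0.026,-0.023],
  [0,0.026,-0.023],
  [0,0.026,-0.023],
  [0,0.026,-0.023],
], fingers=[-1,-1,-1,-1,-1], turn=[0,0,0,0,0])

```text
clock: 1.77
eef_pos: [0.5326, 0.0258, 0.2023]
tool_rot: [1.013, 1.323, -1.013]
wrist_force: [0.4, -1.1, 0.4]
finger_gap: 0.0853
```

Request:
drive_tool([
  [0,0,0],
  [0,0,0],
  [0,0,0],
  [0,0,0],
  [0,0,0],
], fingers=[-1,-1,-1,-1,-1], turn=[-7,-7,-7,-7,-7])

```text
clock: 2.18
eef_pos: [0.5319, 0.0241, 0.2022]
tool_rot: [0.541, 1.503, -0.541]
wrist_force: [-0.2, -0.5, 0.8]
finger_gap: 0.085
```

Request:
drive_tool([
  [0,0,0],
  [0,0,0],
  [0,0,0],
  [0,0,0],
  [0,0,0],
], fingers=[-1,-1,-1,-1,-1], turn=[-7,-7,-7,-7,-7])

```text
clock: 2.6
eef_pos: [0.5319, 0.024, 0.2022]
tool_rot: [0.063, 1.57, -0.063]
wrist_force: [-0.1, -0.8, 0.0]
finger_gap: 0.0854
```

Request:
drive_tool([
  [0,0,0],
  [0,0,0],
  [0,0,0],
  [0,0,0],
  [0,0,0],
], fingers=[-1,-1,-1,-1,-1], turn=[-7,-7,-7,-7,-7])

```text
clock: 3.02
eef_pos: [0.5319, 0.024, 0.2022]
tool_rot: [-0.416, 1.531, 0.416]
wrist_force: [0.2, 0.4, 0.1]
finger_gap: 0.0852
```

Request:
drive_tool([
  [0,0,0],
  [0,0,0],
  [0,0,0],
  [0,0,0],
  [0,0,0],
], fingers=[-1,-1,-1,-1,-1], turn=[-7,-7,-7,-7,-7])

```text
clock: 3.43
eef_pos: [0.5319, 0.0239, 0.2023]
tool_rot: [-0.887, 1.383, 0.888]
wrist_force: [-1.3, 0.3, 0.0]
finger_gap: 0.0855
```

```bash
python3 -c "
from h import *
go([.537,.027,.16])"
```

```text
t 3.43 p [0.5319 0.0239 0.2023] F [-1.3  0.3  0. ] M [-0.04 -0.02  0.09] gap 0.0855 q [ 0.23  0.7  -0.64  1.63  0.48  0.98  0.57]
xaxis [-4.e-04  0.e+00 -1.e+00] zaxis yaw 65.39
tool shift mm [42.2 -3.4  4.9]
```

Request:
drive_tool([
  [0,-0.003,0.005],
  [0,0,0],
  [0.02,0,0],
  [0,0,0],
  [0,0,0],
], fingers=[-1,-1,-1,-1,-1], turn=[0,-6,0,0,0])

```text
clock: 3.85
eef_pos: [0.5367, 0.0275, 0.1821]
tool_rot: [-0.959, 1.35, 0.961]
wrist_force: [0.4, -0.2, 1.2]
finger_gap: 0.0856
```

```bash
python3 - <<'E'
from h import *
go([.537,.027,.085])
from rig import imaging,status
s=status.read_state()
f=imaging.grab_frame("wrist"); cv2.imwrite("pics/wrist1.png",f["image"][:,:,::-1])
H=f["hand_eye"];K=f["camera_matrix"];rz=f["range_z"]
v,u=np.mgrid[0:384,0:512]
d=np.stack([(u-K[0,2])/K[0,0],(v-K[1,2])/K[1,1],np.ones(u.shape)],-1)*rz[...,None]
P=d@H[:3,:3].T+H[:3,3]
P=P@Ro.from_rotvec(s["tool_rot"]).as_matrix().T+s["eef_pos"]
roi=(np.hypot(P[...,0]-.537,P[...,1]-.027)<.035)&(rz>0)
m=roi&(P[...,2]>.098)&(P[...,2]<.125)
print(m.sum()); 
if m.sum()>20: print(cv2.minAreaRect(P[m][:,:2].astype(np.float32)),np.median(P[m][:,2]))
E
```

```text
t 3.85 p [0.5367 0.0275 0.1821] F [ 0.4 -0.2  1.2] M [ 0.01 -0.02 -0.04] gap 0.0856 q [ 0.23  0.74 -0.65  1.64  0.53  0.95  0.62]
xaxis [-0.0016  0.     -1.    ] zaxis yaw 70.86
tool shift mm [97.1 -0.6 -0.3]
1311
((0.5365280508995056, 0.02654912695288658), (0.017719686031341553, 0.048988282680511475), 71.31791687011719) 0.10622179882782
```

View pics/wrist1.png

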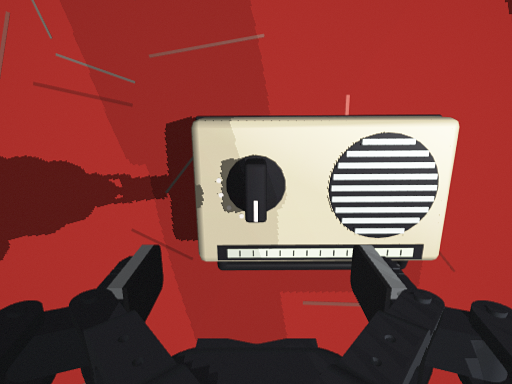

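The wrist view shows the knob at (256,185) with its bar upright in the image. It agrees with the top and side views: axis at (0.5366, 0.0266), bar yaw -18.7°. Now I descend.

Request:
drive_tool([
  [0.024,0,-0.001],
  [0.024,0,0],
  [0.024,0,0],
  [0.02,0,0],
  [0.004,0,0],
], fingers=[-1,-1,-1,-1,-1], turn=[-0.5,0,0,0,0])

```text
clock: 4.32
eef_pos: [0.5359, 0.0263, 0.0846]
tool_rot: [-0.967, 1.348, 0.969]
wrist_force: [-0.2, 0.7, -1.0]
finger_gap: 0.0854
```

```bash
python3 -c "
from h import *
go([.5366,.0267,.085])"
```

```text
t 4.32 p [0.5359 0.0263 0.0846] F [-0.2  0.7 -1. ] M [ 0.04 -0.    0.  ] gap 0.0854 q [ 0.18  0.87 -0.56  1.75  0.66  0.72  0.52]
xaxis [-2.5e-03 -5.0e-04 -1.0e+00] zaxis yaw 71.46
tool shift mm [-0.4 -0.6  0.6]
```

Request:
drive_tool([
  [0,0,0],
  [0,0,0],
  [0,0,0],
  [0,0,0],
  [0,0,0],
], fingers=[1,1,1,1,1], turn=[0,0,0,0,0])

```text
clock: 4.73
eef_pos: [0.5369, 0.0263, 0.0872]
tool_rot: [-0.969, 1.344, 0.968]
wrist_force: [-0.4, -0.4, 0.3]
finger_gap: 0.0257
```

Request:
drive_tool([
  [0,0,0],
  [0,0,0],
  [0,0,0],
  [0,0,0],
  [0,0,0],
], fingers=[1,1,1,1,1], turn=[0,0,0,0,0])

```text
clock: 5.15
eef_pos: [0.5365, 0.0264, 0.0864]
tool_rot: [-0.969, 1.344, 0.969]
wrist_force: [0.2, -0.0, -0.2]
finger_gap: -0.0001
```

```bash
python3 -c "
from h import *
go([.5366,.0267,.085])"
```

```text
t 5.15 p [0.5365 0.0264 0.0864] F [ 0.2 -0.  -0.2] M [ 0.05 -0.02  0.03] gap -0.0001 q [ 0.18  0.87 -0.56  1.75  0.66  0.73  0.52]
xaxis [-1.e-04  1.e-04 -1.e+00] zaxis yaw 71.56
tool shift mm [ 1.4 -0.   0.3]
```

```bash
python3 - <<'E'
from h import *
from rig import imaging
o=[]
f=imaging.grab_frame("wrist"); cv2.imwrite("pics/wrist2.png",f["image"][:,:,::-1])
f=imaging.grab_frame("side"); cv2.imwrite("pics/side2.png",cv2.resize(f["image"][140:290,160:320,::-1],None,fx=4,fy=4,interpolation=cv2.INTER_CUBIC))
E
```

```text
(no output)
```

View pics/wrist2.png

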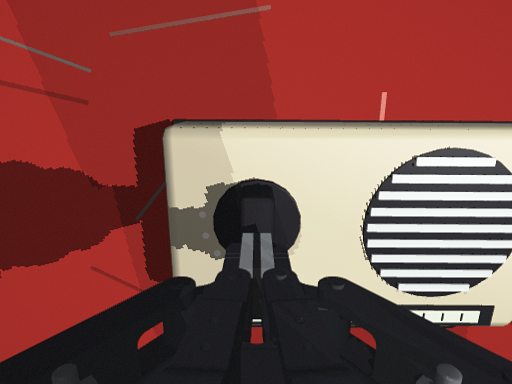

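View pics/side2.png

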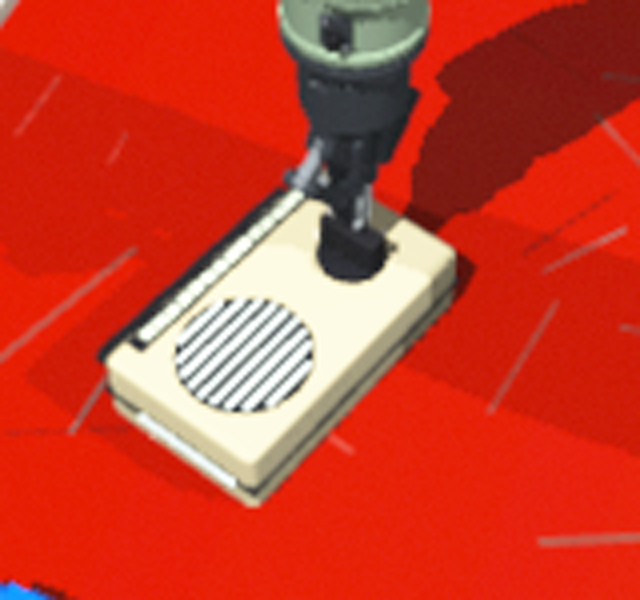

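The wrist view shows the finger ends near (257,233) in front of the bar, and the gap reads 0. I check with depth where the fingers are relative to the bar.

```bash
python3 - <<'E'
from h import *
from rig import imaging,status
s=status.read_state(); print(s["finger_gap"],s["eef_pos"])
f=imaging.grab_frame("wrist"); np.savez("w2.npz",**f)
H=f["hand_eye"];K=f["camera_matrix"];rz=f["range_z"]; im=f["image"]
v,u=np.mgrid[0:384,0:512]
d=np.stack([(u-K[0,2])/K[0,0],(v-K[1,2])/K[1,1],np.ones(u.shape)],-1)*rz[...,None]
P=d@H[:3,:3].T+H[:3,3]   # tool coords
for r in (190,198,205,212,220,226,232,240,250,260):
    print(r,[tuple((P[r,c]*1e3).round().astype(int)) for c in (225,240,248,257,266,274,290)])
c=im[160:280,190:330,::-1]; c=np.clip(c.astype(float)*2.2,0,255).astype(np.uint8)
cv2.imwrite("pics/w2z.png",cv2.resize(c,None,fx=5,fy=5,interpolation=cv2.INTER_CUBIC))
E
```

```text
0.00031590622156994975 [0.5365344  0.02637922 0.08641728]
190 [(np.int64(18), np.int64(18), np.int64(-19)), (np.int64(10), np.int64(20), np.int64(-10)), (np.int64(-6), np.int64(24), np.int64(-4)), (np.int64(-5), np.int64(24), np.int64(0)), (np.int64(-6), np.int64(24), np.int64(5)), (np.int64(10), np.int64(20), np.int64(10)), (np.int64(16), np.int64(18), np.int64(21))]
198 [(np.int64(9), np.int64(15), np.int64(-18)), (np.int64(-13), np.int64(22), np.int64(-8)), (np.int64(-18), np.int64(24), np.int64(-4)), (np.int64(-19), np.int64(24), np.int64(0)), (np.int64(-19), np.int64(24), np.int64(5)), (np.int64(10), np.int64(15), np.int64(11)), (np.int64(11), np.int64(15), np.int64(20))]
205 [(np.int64(10), np.int64(11), np.int64(-19)), (np.int64(-17), np.int64(19), np.int64(-8)), (np.int64(-19), np.int64(20), np.int64(-4)), (np.int64(-21), np.int64(21), np.int64(0)), (np.int64(-20), np.int64(20), np.int64(5)), (np.int64(-19), np.int64(20), np.int64(9)), (np.int64(11), np.int64(10), np.int64(20))]
212 [(np.int64(10), np.int64(6), np.int64(-19)), (np.int64(-18), np.int64(16), np.int64(-8)), (np.
[... 1401 characters left out ...]
64(-12), np.int64(11)), (np.int64(10), np.int64(-12), np.int64(21))]
250 [(np.int64(17), np.int64(-22), np.int64(-20)), (np.int64(-43), np.int64(7), np.int64(-7)), (np.int64(-51), np.int64(11), np.int64(-3)), (np.int64(-51), np.int64(11), np.int64(0)), (np.int64(-51), np.int64(11), np.int64(4)), (np.int64(-44), np.int64(7), np.int64(8)), (np.int64(18), np.int64(-23), np.int64(22))]
260 [(np.int64(-52), np.int64(7), np.int64(-13)), (np.int64(-60), np.int64(11), np.int64(-6)), (np.int64(-59), np.int64(10), np.int64(-3)), (np.int64(-61), np.int64(11), np.int64(0)), (np.int64(-60), np.int64(11), np.int64(4)), (np.int64(-52), np.int64(7), np.int64(7)), (np.int64(17), np.int64(-29), np.int64(22))]
```

View pics/w2z.png

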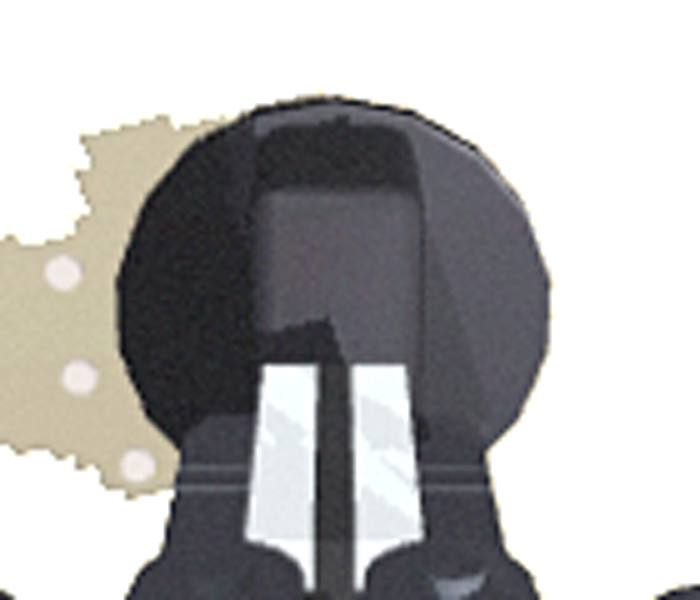

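```bash
python3 - <<'E'
from h import *
from rig import imaging,status,ctrl
print({k:getattr(ctrl,k) for k in dir(ctrl) if not k.startswith('_')})
s=status.read_state();R=Ro.from_rotvec(s["tool_rot"]).as_matrix()
f=np.load("w2.npz")
H=f["hand_eye"];print(H.round(3));K=f["camera_matrix"];rz=f["range_z"]
def cloud(f):
    K=f["camera_matrix"];v,u=np.mgrid[0:384,0:512]
    return np.stack([(u-K[0,2])/K[0,0],(v-K[1,2])/K[1,1],np.ones(u.shape)],-1)*f["range_z"][...,None]
P=cloud(f)@H[:3,:3].T+H[:3,3]
for r in range(228,246): print(r,(P[r,252]*1e3).round(1),(P[r,262]*1e3).round(1), f["image"][r,252])
# nearest fingertip from side camera
for n in ("side","top"):
    g=imaging.grab_frame(n);E=g["extrinsics"]
    W=(cloud(g)-E[:3,3])@E[:3,:3]; T=(W-s["eef_pos"])@R
    m=(g["range_z"]>0)&(abs(T[...,1])<.04)&(abs(T[...,2])<.03)
    for a in range(-80,20,6):
        k=m&(T[...,0]*1e3>=a)&(T[...,0]*1e3<a+6)
        if k.sum(): print(n,a,k.sum(),"y",(np.percentile(T[k][:,1],[2,98])*1e3).round(),"z",(np.percentile(T[k][:,2],[2,98])*1e3).round())
E
```

```text
{'Unreachable': <class 'rig.Unreachable'>, 'hold_point_z': 0.0187}
[[-0.001 -0.273  0.962 -0.171]
 [ 0.    -0.962 -0.273  0.069]
 [ 1.    -0.     0.001 -0.   ]
 [ 0.     0.     0.     1.   ]]
228 [-21.2   8.6  -2.1] [-20.    8.1   2.9] [19 20 22]
229 [-19.7   7.4  -2.2] [-20.7   7.8   2.9] [19 19 22]
230 [-19.9   7.   -2.2] [-19.2   6.7   3. ] [19 19 22]
231 [-20.6   6.7  -2.2] [-19.8   6.4   2.9] [17 16 19]
232 [-20.    5.9  -2.2] [-20.1   6.    2.9] [32 33 34]
233 [-33.   10.8  -2. ] [-33.8  11.2   2.7] [ 95  98 100]
234 [-33.7  10.6  -2. ] [-33.7  10.7   2.7] [106 107 109]
235 [-35.   10.7  -2. ] [-35.   10.7   2.7] [103 106 108]
236 [-37.3  11.2  -1.9] [-37.   11.1   2.6] [110 113 115]
237 [-38.4  11.2  -1.9] [-38.   11.    2.6] [112 116 117]
238 [-38.8  10.9  -1.9] [-38.5  10.7   2.6] [112 116 118]
239 [-39.7  10.8  -1.9] [-40.9  11.3   2.6] [112 115 117]
240 [-42.2  11.4  -1.9] [-40.3  10.6   2.6] [111 115 117]
241 [-42.8  11.2  -1.9] [-42.2  10.9   2.5] [111 114 116]
242 [-43.5  11.1  -1.9] [-43.6  11.1   2.5] [110 114 116]
243 [-43.7  10.7  -1.9] [-44.2  10.9   2.5] [111 114 117]
244 [-46.9  11.7  -1.8] [-44.8  10.7   2.5] [111 115 116]
245 [-45.8  10.7  -1.8] [-46.5  11.    2.5] [112 116 117]
side -80 13 y [ 8. 13.] z [-23.  16.]
side -74 5 y [ 7. 14.] z [-25.  11.]
side -68 8 y [ 6. 11.] z [-7. 10.]
side -62 10 y [ 4. 12.] z [-5. 13.]
side -56 10 y [ 3. 12.] z [-17.  14.]
side -50 11 y [-3. 13.] z [-5. 12.]
side -44 12 y [-4. 12.] z [-14.  11.]
side -38 4 y [ 7. 11.] z [-6.  4.]
side -32 1 y [19. 19.] z [-1. -1.]
side -26 56 y [-23.  24.] z [-10.   9.]
side -20 25 y [-23.  25.] z [-9.  8.]
side -14 20 y [-22.  25.] z [-1.  8.]
side -8 17 y [-23.  25.] z [-9.  8.]
side -2 31 y [-24.  25.] z [-10.  10.]
side 4 72 y [-22.  26.] z [-19.  25.]
side 10 163 y [-39.  39.] z [-29.  29.]
side 16 47 y [-39.  40.] z [-28.  29.]
```

Both cameras show that the shut fingers end about 33 mm behind the reported TCP. That disagrees with the interface text. The fingers closed above the bar and never touched it. I open, go down 31 mm and try again, which puts the tips about 11 mm above the skirt top.

Request:
drive_tool([
  [0,0,0],
  [0,0,0],
  [0,0,0],
  [0,0,0],
  [0,0,0],
], fingers=[-1,-1,-1,-1,-1], turn=[0,0,0,0,0])

```text
clock: 5.82
eef_pos: [0.5365, 0.0264, 0.0864]
tool_rot: [-0.969, 1.344, 0.969]
wrist_force: [0.6, -0.5, -0.3]
finger_gap: 0.0606
```

Request:
drive_tool([
  [0,0,0],
  [0,0,0],
  [0,0,0],
  [0,0,0],
  [0,0,0],
], fingers=[-1,-1,-1,-1,-1], turn=[0,0,0,0,0])

```text
clock: 6.23
eef_pos: [0.5366, 0.0264, 0.0864]
tool_rot: [-0.969, 1.344, 0.969]
wrist_force: [0.2, 0.3, 0.7]
finger_gap: 0.0852
```

Request:
drive_tool([
  [0.01,0,0],
  [0.01,0,0],
  [0.011,0,0],
  [0,0,0],
  [0,0,0],
], fingers=[-1,-1,-1,-1,-1], turn=[0,0,0,0,0])

```text
clock: 6.65
eef_pos: [0.5361, 0.0265, 0.0546]
tool_rot: [-0.968, 1.346, 0.97]
wrist_force: [0.2, -0.3, 0.3]
finger_gap: 0.0855
```

```bash
python3 - <<'E'
from h import *
go([.5366,.0267,.055])
from rig import imaging
f=imaging.grab_frame("wrist"); cv2.imwrite("pics/wrist3.png",f["image"][:,:,::-1])
E
```

```text
t 6.65 p [0.5361 0.0265 0.0546] F [ 0.2 -0.3  0.3] M [ 0.06 -0.02  0.03] gap 0.0855 q [ 0.16  0.91 -0.52  1.77  0.7   0.66  0.48]
xaxis [-1.5e-03  1.0e-04 -1.0e+00] zaxis yaw 71.57
tool shift mm [-0.4 -0.4  0.4]
```

View pics/wrist3.png

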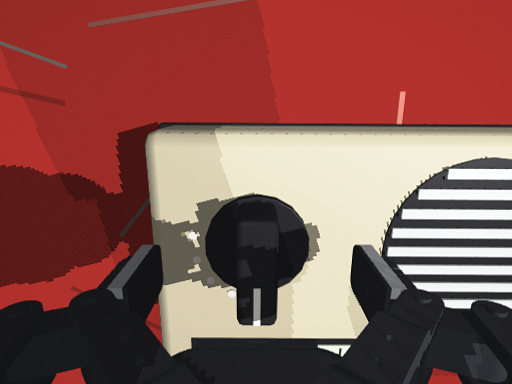

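The bar at (257,270) sits between the open fingers, and the white line still points to off. Now I close.

Request:
drive_tool([
  [0,0,0],
  [0,0,0],
  [0,0,0],
  [0,0,0],
  [0,0,0],
], fingers=[1,1,1,1,1], turn=[0,0,0,0,0])

```text
clock: 7.12
eef_pos: [0.5366, 0.0264, 0.0556]
tool_rot: [-0.969, 1.344, 0.969]
wrist_force: [0.4, -0.9, 0.1]
finger_gap: 0.0258
```

Request:
drive_tool([
  [0,0,0],
  [0,0,0],
  [0,0,0],
  [0,0,0],
  [0,0,0],
], fingers=[1,1,1,1,1], turn=[0,0,0,0,0])

```text
clock: 7.53
eef_pos: [0.5366, 0.0265, 0.0557]
tool_rot: [-0.969, 1.344, 0.969]
wrist_force: [-1.0, 0.2, 5.1]
finger_gap: 0.0167
```

```bash
python3 - <<'E'
from h import *
go([.5366,.0267,.055])
from rig import imaging
f=imaging.grab_frame("wrist"); cv2.imwrite("pics/wrist4.png",f["image"][:,:,::-1])
E
```

```text
t 7.53 p [0.5366 0.0265 0.0557] F [-1.   0.2  5.1] M [ 0.01  0.28 -0.14] gap 0.0167 q [ 0.16  0.91 -0.52  1.77  0.7   0.66  0.48]
xaxis [ 3.e-04  2.e-04 -1.e+00] zaxis yaw 71.55
tool shift mm [0.7 0.1 0.2]
```

View pics/wrist4.png

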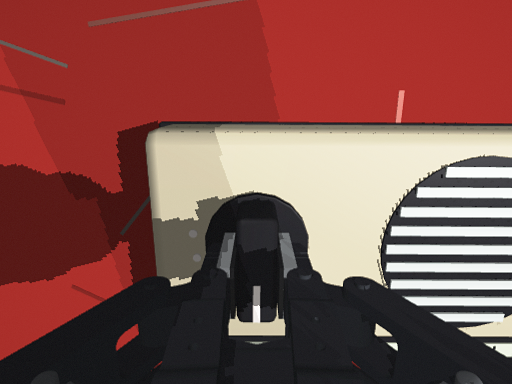

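The fingers grip both sides of the bar, with a gap of 17 mm. Now I turn to the first click.

Request:
drive_tool([
  [0,0,0],
  [0,0,0],
  [0,0,0],
  [0,0,0],
  [0,0,0],
], fingers=[1,1,1,1,1], turn=[5,5,5,5,4])

```text
clock: 8.0
eef_pos: [0.5368, 0.0267, 0.0557]
tool_rot: [-0.645, 1.472, 0.645]
wrist_force: [0.3, 1.4, 3.0]
finger_gap: 0.0169
```

Request:
drive_tool([
  [0,0,0],
  [0,0,0],
  [0,0,0],
  [0,0,0],
  [0,0,0],
], fingers=[1,1,1,1,1], turn=[0,0,0,0,0])

```text
clock: 8.42
eef_pos: [0.5368, 0.0267, 0.0557]
tool_rot: [-0.651, 1.47, 0.651]
wrist_force: [0.3, 2.0, 6.4]
finger_gap: 0.0169
```

```bash
cat > knob.py <<'E'
from h import *
import sys
go([.5366,.0267,.055])
from rig import imaging,status
s=status.read_state();R=Ro.from_rotvec(s["tool_rot"]).as_matrix()
f=imaging.grab_frame("wrist"); cv2.imwrite("pics/%s.png"%sys.argv[1],f["image"][:,:,::-1])
H=f["hand_eye"];K=f["camera_matrix"]
v,u=np.mgrid[0:384,0:512]
P=(np.stack([(u-K[0,2])/K[0,0],(v-K[1,2])/K[1,1],np.ones(u.shape)],-1)*f["range_z"][...,None])@H[:3,:3].T+H[:3,3]
W=P@R.T+s["eef_pos"]
# white line pixels on bar top
m=(f["image"].min(-1)>140)&(abs(P[...,2])<.006)&(W[...,2]>.1)&(W[...,2]<.113)&(P[...,1]>-.03)&(P[...,1]<.03)
if m.sum()>8:
    q=W[m][:,:2]; c=q.mean(0)-[.5366,.0267]; print("white",m.sum(),"yaw from axis",np.degrees(np.arctan2(c[1],c[0])).round(1),"turn",(-18.7-np.degrees(np.arctan2(c[1],c[0]))).round(1))
m=(abs(P[...,2])<.016)&(W[...,2]>.1)&(W[...,2]<.1085)&(P[...,1]>-.03)&(P[...,1]<.03)&(f["image"].max(-1)<90)
print(m.sum(),cv2.minAreaRect(W[m][:,:2].astype(np.float32)))
E
python3 knob.py k1
```

```text
t 8.42 p [0.5368 0.0267 0.0557] F [0.3 2.  6.4] M [0.38 0.04 0.08] gap 0.0169 q [ 0.11  0.89 -0.41  1.77  0.58  0.6   0.18]
xaxis [ 6.e-04  6.e-04 -1.e+00] zaxis yaw 47.75
tool shift mm [ 0.7  0.1 -0.1]
4194 ((0.5352295637130737, 0.02532704547047615), (0.029911376535892487, 0.05084627866744995), 36.973079681396484)
```

View pics/k1.png

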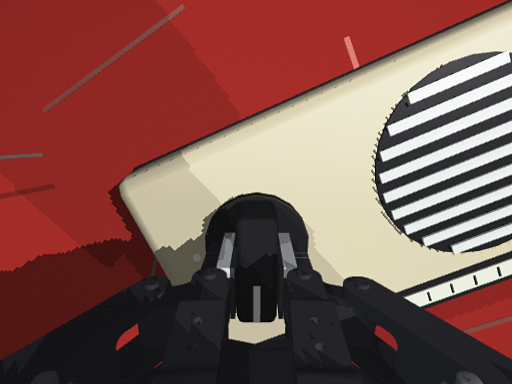

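The bar stays aligned with the fingers: the white line is vertical at (257,300). The tool has turned 23.8°. After another short pause I go on to the second click.

Request:
drive_tool([
  [0,0,0],
  [0,0,0],
  [0,0,0],
  [0,0,0],
  [0,0,0],
], fingers=[1,1,1,1,1], turn=[0,0,0,0,0])

```text
clock: 8.88
eef_pos: [0.5368, 0.0267, 0.0557]
tool_rot: [-0.651, 1.47, 0.651]
wrist_force: [-0.4, 2.1, 7.3]
finger_gap: 0.0168
```

Request:
drive_tool([
  [0,0,0],
  [0,0,0],
  [0,0,0],
  [0,0,0],
  [0,0,0],
], fingers=[1,1,1,1,1], turn=[5,5,5,5,4])

```text
clock: 9.3
eef_pos: [0.537, 0.0269, 0.0557]
tool_rot: [-0.321, 1.545, 0.322]
wrist_force: [1.0, 3.7, 4.7]
finger_gap: 0.0168
```

Request:
drive_tool([
  [0,0,0],
  [0,0,0],
  [0,0,0],
  [0,0,0],
  [0,0,0],
], fingers=[1,1,1,1,1], turn=[0,0,0,0,0])

```text
clock: 9.72
eef_pos: [0.537, 0.0269, 0.0557]
tool_rot: [-0.326, 1.545, 0.327]
wrist_force: [1.3, 3.7, 6.0]
finger_gap: 0.0166
```

Request:
drive_tool([
  [0,0,0],
  [0,0,0],
  [0,0,0],
  [0,0,0],
  [0,0,0],
], fingers=[1,1,1,1,1], turn=[0,0,0,0,0])

```text
clock: 10.13
eef_pos: [0.537, 0.0269, 0.0557]
tool_rot: [-0.326, 1.545, 0.327]
wrist_force: [1.2, 3.1, 7.1]
finger_gap: 0.0172
```

```bash
python3 knob.py k2
```

```text
t 10.13 p [0.537  0.0269 0.0557] F [1.2 3.1 7.1] M [ 0.73 -0.35  0.14] gap 0.0172 q [ 0.05  0.88 -0.3   1.77  0.44  0.56 -0.11]
xaxis [ 0.0012  0.001  -1.    ] zaxis yaw 23.85
tool shift mm [ 0.7 -0.  -0.5]
4190 ((0.5349888801574707, 0.026502778753638268), (0.029879430308938026, 0.05086713284254074), 13.143264770507812)
```

View pics/k2.png

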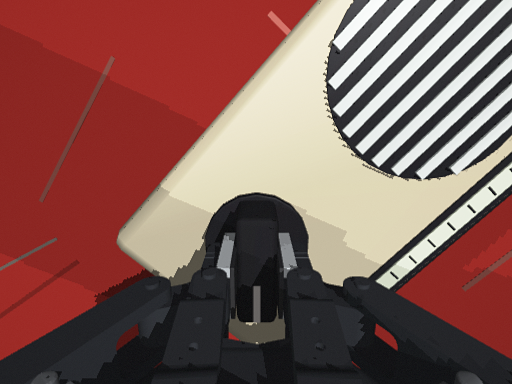

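The second click is held: the tool has turned 47.7° and the bar is still aligned at (257,265). Next is the third click.

Request:
drive_tool([
  [0,0,0],
  [0,0,0],
  [0,0,0],
  [0,0,0],
  [0,0,0],
], fingers=[1,1,1,1,1], turn=[5,5,5,5,4])

```text
clock: 10.6
eef_pos: [0.5373, 0.0269, 0.0557]
tool_rot: [0.007, 1.569, -0.005]
wrist_force: [4.0, 4.7, 4.5]
finger_gap: 0.017
```

Request:
drive_tool([
  [0,0,0],
  [0,0,0],
  [0,0,0],
  [0,0,0],
  [0,0,0],
], fingers=[1,1,1,1,1], turn=[0,0,0,0,0])

```text
clock: 11.02
eef_pos: [0.5373, 0.0269, 0.0557]
tool_rot: [0.002, 1.569, -0.0]
wrist_force: [4.4, 4.1, 6.3]
finger_gap: 0.0173
```

Request:
drive_tool([
  [0,0,0],
  [0,0,0],
  [0,0,0],
  [0,0,0],
  [0,0,0],
], fingers=[1,1,1,1,1], turn=[0,0,0,0,0])

```text
clock: 11.43
eef_pos: [0.5373, 0.0269, 0.0557]
tool_rot: [0.002, 1.569, -0.0]
wrist_force: [4.8, 3.3, 4.2]
finger_gap: 0.017
```

```bash
python3 knob.py k3; python3 - <<'E'
from h import *
f=cv2.imread("pics/k3.png")
# white line and bar edges in image: fit bar side edges via bright line
g=f[280:322,245:270].max(2); ys,xs=np.where(g>80); print(len(xs)); print("line slope deg",np.degrees(np.polyfit(ys,xs,1)[0]))
from rig import imaging
t=imaging.grab_frame("top"); cv2.imwrite("pics/top3.png",t["image"][:,:,::-1])
a=np.load("top0.npz")["image"].astype(int); d=(abs(a-t["image"]).max(-1)>60)
for n,(u,v) in dict(lever=(400,238),wheel=(378,134),noz=(135,157),stem=(128,225)).items(): print(n,d[v-45:v+45,u-35:u+35].sum())
E
```

```text
t 11.43 p [0.5373 0.0269 0.0557] F [4.8 3.3 4.2] M [ 0.89 -0.98  0.06] gap 0.017 q [-0.01  0.87 -0.19  1.77  0.29  0.52 -0.39]
xaxis [ 0.0016  0.0011 -1.    ] zaxis yaw -0.09
tool shift mm [ 0.7 -0.2 -0.7]
white 205 yaw from axis -87.1 turn 68.4
4138 ((0.5352526307106018, 0.027330847457051277), (0.05095454305410385, 0.0298246331512928), 79.48074340820312)
276
line slope deg -1.0545482043800318
lever 3835
wheel 0
noz 0
stem 0
```

View pics/k3.png

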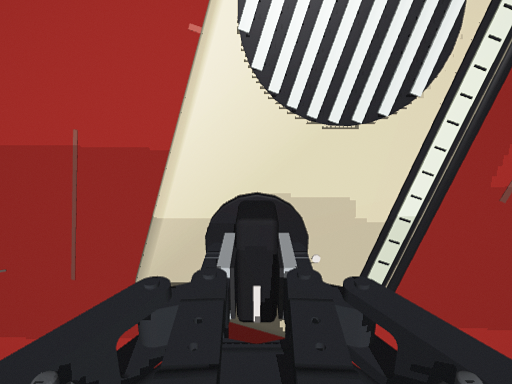

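View pics/top3.png

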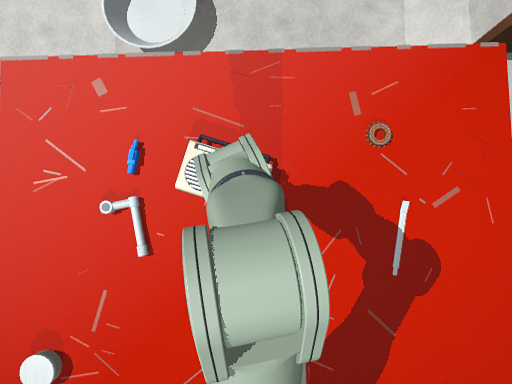

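The knob is on the third click: the tool has turned 71.6° and the white line agrees to a few degrees. All four bystanders sit at the same pixels as before; the change around the lever is the arm's shadow.

```bash
python3 -c "
from rig import job; print(job.sign_off())"
```

```text
the job is handed in; nothing more can be done
None
```

The knob went from off to the third click in three 24° turns, with a pause of 0.8 s or more on each click. I handed the job in at about 11.5 s with the fingers still gripping the bar. No verdict was reported.

**Last checks**
- **Knob angle:** the tool had turned 71.6°, against 72° for the third click. The white line measured from the knob axis gave 68.4°, about 3° less. Both are inside the ±8° allowed. The white line's tilt against the fingers in the picture was only about 1°.
- **Grip:** the finger gap read 17 mm on a bar stated to be 18 mm thick, and the wrist force was about 7 N.
- **Bystanders:** the freewheel, stem and pump nozzle showed no pixel change from the start. My pixel check did flag the tyre lever. The picture shows the lever in the same place, with the arm's shadow across it.

**What disagreed or failed**
- The cameras showed the shut fingers ending about 33 mm behind the reported TCP, where the interface text puts them at the TCP.
- Because of that, my first closing shut in the air above the bar without touching it. I opened, went down 31 mm and gripped properly.
- By the stated TCP, the grasp point is about 25 mm below the grip point. By the observed fingertips it is within about 10 mm. Both are under the 40 mm limit.

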